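Feed a card box down a display lane

ROBOT

A 6-joint arm with a two-finger parallel gripper is mounted at the origin on the work surface. World frame = base frame: x ahead of the robot, y to its left, z up, the work surface at z = 0. Lengths are in m, angles in degrees, forces in N, time in s.
With the tool pointing down it reaches from about 0.2 to 0.875 m from the base axis. Payload 3.4 kg.
Tool frame: the origin (TCP) lies between the finger pads; the fingertips stand 25 mm ahead of it and the grasp point (between the pads) lies 6 mm ahead of it (env.tips_ahead is the distance from the TCP to the fingertips, in m); z points along the fingers, y is the direction in which the jaws open and shut (so a half turn about z gives the same grasp; the last joint's range is limited). The gripper opens to 94 mm and grips with 3 to 60 N. Pads are 16 mm wide; open, the fingers measure 119 mm over their backs; the gripper's body (75 mm by 177 mm) begins 78 mm behind the grasp point.
Start: joints at [62.853, 15.808, 86.224, -0, 77.962, -6.933], TCP at [0.199, 0.54, 0.203] pointing down, gripper open.
Joint ranges: [-165.64, 165.64], [-43.16, 119.46], [12.63, 154.43], [-67.54, 247.53], [6.08, 155.33], [-154.97, 154.97]. Speed limits (degrees/s): [147.25, 147.25, 180, 180, 180, 180].

INTERFACE

Orientations are given as [roll, pitch, yaw] about the fixed x, y, z axes, in that order (R = Rz(yaw) Ry(pitch) Rx(roll)).
In Python, from plant import env, viewer gives the robot as it stands.
- The arm moves only by the shell command python3 -m inch 'ROWS' [OPENING]. ROWS is a JSON object of lists of equal length, an entry for each row: "translation": the shift along the tool's x, y, z in m, a list of three; "rot": the turn, a rotation vector about the tool's x, y, z in degrees, a list of three. In form: {"translation": [[tx, ty, tz], ...], "rot": [[rx, ry, rz], ...]}. A call has 1 to 8 rows; each row shifts and turns the commanded pose from where the row before left it, along the tool's axes as they then stand; what a row does not reach is not made up. A row lasts 1/10 s, in which the tool goes at most 50 mm and 8.59 degrees, less where a joint would pass 70% of its speed; a pose out of reach is approached as far as the arm can. A call with a gripper value outside its range is refused whole. OPENING is the closure in counts, from 0 (fully open) to 255 (shut), set as the call begins (- or left out, the last holds). The fingers move at their own pace and stop on an object; the grip force is fixed at half the most. Time passes only in rows, so rows that do not move let the fingers close. It gives the time, the measured TCP pose, the force and the opening at its end, in the units of the state.
- env.sense(): the state, without advancing time (a new reading comes with each control period).
- viewer.get_image(name): name is "side" or "top"; returns (picture, depth): 420x560x3 uint8, red, green, blue; 420x560 float32, m along the optical axis (not along the pixel's ray), 0 where there is no reading.
- viewer.get_calibration(name): a dict with "K" (3x3 intrinsics, pixels), "eye" and "rotation" of the camera in the world. Camera axes: x right, y down, z forward; pixel columns grow to the right and rows downward; lengths in m; the calibration is good to about 2 mm. A picture is of the moment at which its call begins. get_calibration takes no time and is no camera call.
- env.sign_off(): hands the job in, once; it reports no verdict.
The state is a dict: "time": time; "joint_positions": joint angles; "qd": joint speeds; "tau": joint torques, N m; "position": TCP position; "tcp_rot": TCP orientation; "force": force on the tool from outside, world axes, zero at the start; "ft_torque": the same for the moment, N m; "finger_gap": opening from 0.0 (shut) to 1.0 (fully open).
Only numpy, scipy, OpenCV 4.12 (cv2) and the standard library are available. Lean on these libraries where they do the work, as an engineer would, in place of code of your own. Each camera call takes 0.05 s, during which the arm holds its last target. There are 200 camera calls.

TASK

Push the big white card box off the apron and down the wooden display lane until it sits fully home and square against the end stop. Only push it: do not lift or tip it, and let neither the box nor the robot touch either guide rail on the way. Leave everything else on the table where it stands, and finish clear of the box.

Things in the scene. Friction and masses are not known exactly. Their poses are not given: they have to be found in the camera images.
- lane: Wooden lane fixed to the table: board 320 long (x), 160 wide (y), 12 thick. Origin: centre of its underside, at table level; x points along the lane to the end stop, z up. Rails run from x = -20 to +145, 124 apart (y = -62 to +62); before x = -20 is an open apron without rails. The stop's near face is at x = +145. Placed and turned anew each time.
- card_box: The box to push: white paper, thin brown band, 90 long (x), 100 wide (y), 56 tall, 0.25 to 0.5 kg. Origin: centre of its underside, which slides on the board 12 above the table. It starts on the apron, at lane x about -98, up to 22 off the centre line and turned up to 0.25 rad; its x points roughly along the lane. Home against the stop its centre is at lane x = +100.
- rail_left: Guide rail on the lane's +y side: dark wood bar 165 long, 12 wide, 18 tall, its top 30 above the table. Origin: centre of its underside, on the board, at lane (62.5, 68, 12).
- rail_right: The same rail on the lane's -y side, origin at lane (62.5, -68, 12).
- stop: End stop across the lane's far end: dark wood bar 12 thick, 148 wide, 30 tall, its top 42 above the table. Origin: centre of its underside, at lane (151, 0, 12).
- stamp_tray: Low open wooden tray, 160 (x) x 150 (y) x 30 tall, fixed to the table beside the lane, left or right of it; origin: centre of its underside.
- ink_pad: Leave alone: flat steel ink pad tin, 50 x 80 x 16, lying in the stamp tray. Origin: centre of its underside.
- round_stamp: Leave alone: round wooden hand stamp, 32 across and 58 tall, standing in the stamp tray. Origin: centre of its underside.
- block_stamp: Leave alone: small wooden block stamp, 30 x 24 x 28 tall, on the table just outside the lane's left (+y) rail. Origin: centre of its underside.
- tape_roll: Leave alone: roll of paper tape lying flat, 48 across and 18 tall, on the table just outside the lane's right (-y) rail. Origin: centre of its underside.
- small_box: Leave alone: smaller white card box, 60 x 85 x 40 tall, on the table at the robot's right, beyond the bell. Origin: centre of its underside.
- bell: Leave alone: brass counter bell, 80 across and 56 tall, on the table at the robot's right. Origin: centre of its underside.
- pencil_cup: Leave alone: white cup, 72 across and 90 tall, on the table at the robot's left. Origin: centre of its underside.
Not all that is in view belongs to the job. Leave any black look-alike of the card_box alone.

How it is judged (in metres and radians):
At the end, for the whole second after the job is handed in: The card box stands flat on the board between the rails, its far face within 5 mm of the end stop, turned less than 0.08 rad from the lane, its centre within 12 mm of the lane's centre line, at rest and let go (x of card_box in the frame of lane between 0.095 and 0.104 m and y of card_box in the frame of lane between -0.012 and 0.012 m and angle between the x axis of card_box and the x axis of lane, either way round below 0.08 rad and angle between card_box's own z axis and vertical below 0.05 rad and z of card_box in the frame of lane below 0.016 m and linear speed of card_box below 0.01 m/s); the robot touches nothing.
It fails at once if the box, the robot or anything else touched a guide rail (contact force between any of rail_left, rail_right and anything else above 0.3 N).
It fails at once if the card box was lifted off the board (more than 8 mm) (z of card_box in the frame of lane above 0.02 m).
It fails at once if the card box was tipped (angle between card_box's own z axis and vertical above 0.2 rad).
It fails at once if a bystander was moved by more than 15 mm (distance of any of ink_pad, round_stamp, block_stamp, tape_roll, small_box, bell, pencil_cup from where it was at the start of the episode above 0.015 m).
It fails at once if a bystander was tipped (angle between any of ink_pad, round_stamp, block_stamp, tape_roll, small_box, bell, pencil_cup's own z axis and vertical above 0.3 rad).
It also fails if it takes over 54 s, if anything falls off the work surface, if the arm or the gripper's body presses on something with over 40 N, if the wrist force passes 120 N, or if a joint passes its speed limit or range.

## Working session

There is one attempt and no reset: what is moved stays moved. The work goes in short steps, Python scripts to look and compute and a shell command to move; the robot and the scene stay as the last step left them, time stands still between calls to the robot, and variables do not carry over. Pictures are saved under pics/ and viewed, about 8 in all and at most 12, crops included, and the job is handed in when it is done.

```bash
ls; mkdir -p pics
python3 - <<'E'
from plant import env, viewer
import cv2,numpy as np
print(env.sense())
for n in("top","side"):
    im,d=viewer.get_image(n); c=viewer.get_calibration(n); print(n,c)
    np.savez(f"pics/{n}0.npz",im=im,d=d); cv2.imwrite(f"pics/{n}0.png",im[:,:,::-1])
E
```

```text
pics
{'time': 0.0, 'joint_positions': array([ 6.28545097e+01,  1.58462446e+01,  8.62929003e+01, -1.25187596e-03,
        7.79593021e+01, -6.93107003e+00]), 'qd': array([-0.01975189,  0.04820074,  0.08370988, -0.03828835,  0.06945926,
       -0.06594607]), 'tau': array([ 1.23675462e-03, -4.04593027e+01, -2.37232411e+01,  7.04113813e-02,
        3.46823211e-02, -1.79670869e-04]), 'position': array([0.19842989, 0.53909867, 0.20193456]), 'tcp_rot': array([-1.79902125e+02, -1.06651712e-02,  1.59785833e+02]), 'force': array([ 0.32229447,  0.52917491, -0.13818371]), 'ft_torque': array([ 0.00680562,  0.01839935, -0.01788225]), 'finger_gap': 0.995300906149548}
top {'K': array([[395.06219728,   0.        , 279.67658244],
       [  0.        , 395.06219728, 217.26623976],
       [  0.        ,   0.        ,   1.        ]]), 'eye': array([0.50240479, 0.0104443 , 1.37305883]), 'rotation': array([-176.85153463,   -0.33982523,  -90.38446379])}
side {'K': array([[457.40075728,   0.        , 279.04275448],
       [  0.        , 457.40075728, 212.73416635],
       [  0.        ,   0.        ,   1.        ]]), 'eye': array([ 0.23041732, -1.08926494,  0.81086366]), 'rotation': array([-124.22048549,   -0.93209204,  -17.32571428])}
```

View pics/top0.png

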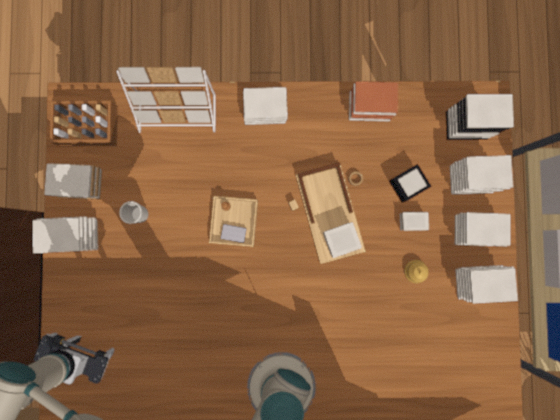

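View pics/side0.png

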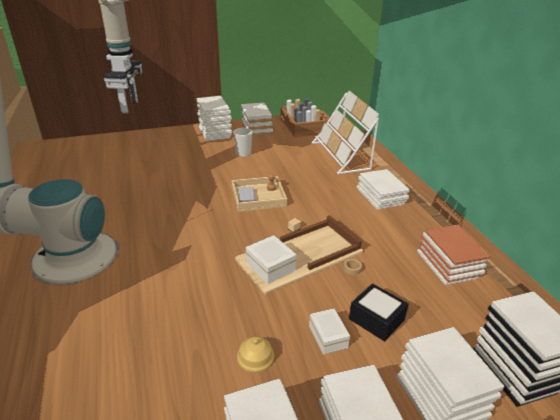

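The top view shows the white things that could be the box. They are the big white box on the apron at (342,239), the small white box at (414,221), the black look-alike at (410,184), and the paper stacks near (265,105) and (480,175+). I choose (342,239), since it stands on the wooden lane. The lane runs up to the dark stop at about (322,168). Next I measure it and check with a close crop.

```bash
cat > h.py <<'E'
import cv2,numpy as np
from scipy.spatial.transform import Rotation as R
from plant import env, viewer
def cal(n):
    c=viewer.get_calibration(n); return c["K"],np.array(c["eye"]),R.from_euler("xyz",c["rotation"],degrees=True).as_matrix()
def plane(n,uv,z):
    K,e,M=cal(n); uv=np.asarray(uv,float).reshape(-1,2)
    r=(M@np.linalg.inv(K)@np.c_[uv,np.ones(len(uv))].T).T
    return e+r*((z-e[2])/r[:,2])[:,None]
def cloud(n,d):
    K,e,M=cal(n); v,u=np.mgrid[:d.shape[0],:d.shape[1]]
    r=np.stack([u,v,np.ones_like(u)],-1)@np.linalg.inv(K).T@M.T
    return e+r*d[...,None]
def big(m):
    return max(cv2.findContours(m.astype(np.uint8),cv2.RETR_EXTERNAL,cv2.CHAIN_APPROX_NONE)[0],key=cv2.contourArea)
def rect(n,m,z):
    p=plane(n,big(m).reshape(-1,2),z)[:,:2]
    return cv2.minAreaRect((p*1000).astype(np.float32))
E
python3 - <<'E'
from h import *
f=np.load("pics/top0.npz"); im,d=f["im"],f["d"]; P=cloud("top",d)
reg=np.zeros(d.shape,bool); reg[155:270,285:372]=1
hsv=cv2.cvtColor(im,cv2.COLOR_RGB2HSV); z=P[...,2]
for uv in [(342,239),(325,200),(250,320),(345,195),(322,169),(414,221)]: print(uv,P[uv[1],uv[0]].round(3),hsv[uv[1],uv[0]])
box=reg&(hsv[...,1]<70)&(hsv[...,2]>130)
boxz=reg&(z>.058)&(z<.085)
print("box white",rect("top",box,.068)); print("box z",rect("top",boxz,.068))
dark=reg&(hsv[...,2]<95)
wood=reg&(hsv[...,2]>165)&~box
print("board(all)",rect("top",wood|box|0,.012))
rail=reg&(z>.02)&(z<.05)
s=im[150:275,275:380]
t=np.where((wood|box)[...,None],im,0)[150:275,275:380]
q=np.uint8(np.clip(z*4000,0,255))[150:275,275:380]
cv2.imwrite("pics/crop1.png",np.hstack([cv2.resize(a,None,fx=2.5,fy=4,interpolation=0) for a in (s[:,:,::-1],t[:,:,::-1],cv2.merge([q]*3))]))
E
```

```text
(342, 239) [ 0.501 -0.202  0.073] [ 16  23 207]
(325, 200) [ 0.636 -0.155  0.017] [ 17  99 203]
(250, 320) [0.227 0.105 0.007] [ 14 154 111]
(345, 195) [ 0.651 -0.221  0.032] [ 11 145  93]
(322, 169) [ 0.739 -0.143  0.04 ] [  9 142 106]
(414, 221) [ 0.56  -0.451  0.043] [ 15  25 204]
box white ((499.5503845214844, -203.8179931640625), (93.86002349853516, 105.7168197631836), 19.44406509399414)
box z ((498.79693603515625, -203.8455352783203), (90.44149780273438, 101.2532730102539), 18.907020568847656)
board(all) ((581.5919189453125, -165.1849365234375), (297.1611022949219, 325.8739318847656), 88.88713836669922)
```

View pics/crop1.png

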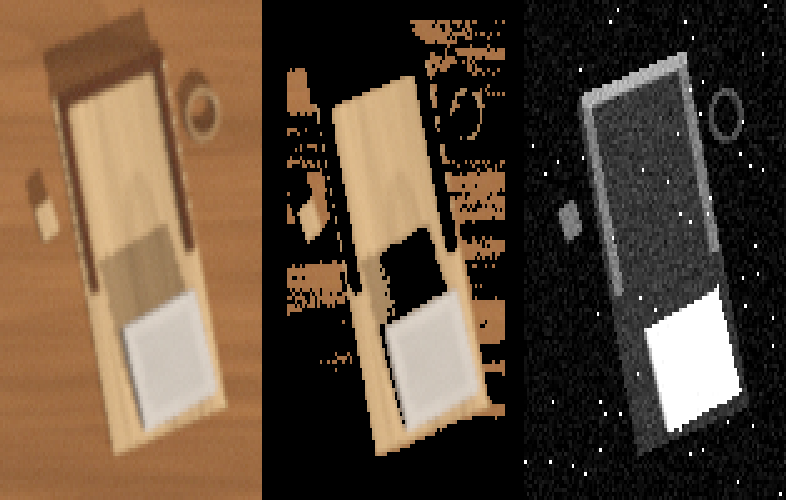

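The crop confirms the choice. The box is the white rectangle on the apron, the right of the three panels shows the rails and stop as raised strips, and the tape roll and block stamp are outside the rails. Next is the lane pose, from the rails and stop.

```bash
cat >> h.py <<'E'
def lane_of(im,d):
    hsv=cv2.cvtColor(im,cv2.COLOR_RGB2HSV); P=cloud("top",cv2.medianBlur(d,3)); z=P[...,2]
    reg=np.zeros(d.shape,bool); reg[155:270,285:372]=1
    m=(reg&(z>.0275)&(z<.056)&(hsv[...,1]>80)).astype(np.uint8)
    c=big(m); U=np.zeros_like(m); cv2.drawContours(U,[c],-1,1,-1)
    U=U.astype(bool)&(m>0)
    stop=U&(z>.0405); rail=U&(z<.039)
    return P,rail,stop
E
python3 - <<'E'
from h import *
f=np.load("pics/top0.npz"); im,d=f["im"],f["d"]
P,rail,stop=lane_of(im,d)
v,u=np.nonzero(rail); p=plane("top",np.c_[u,v],.030)[:,:2]
near=plane("top",[(320.2,263.7),(366.2,251.3)],.012)[:,:2]
v,u=np.nonzero(stop); s=plane("top",np.c_[u,v],.042)[:,:2]
print("stop n",len(s),cv2.minAreaRect((s*1000).astype(np.float32)), "near",near,np.linalg.norm(near[0]-near[1]))
sc=np.array(cv2.minAreaRect((s*1000).astype(np.float32))[0])/1000
x=sc-near.mean(0); print("len near->stop (exp .311)",np.linalg.norm(x))
a=np.arctan2(x[1],x[0])
for k in range(3):
    ex=np.array([np.cos(a),np.sin(a)]); ey=np.array([-ex[1],ex[0]])
    q=(p-sc)@np.c_[ex,ey]; q_=q[(q[:,0]<-.02)]
    L,Rr=q_[(q_[:,1]>.045)],q_[(q_[:,1]<-.045)]
    fl=[np.polyfit(t[:,0],t[:,1],1) for t in (L,Rr)]
    a+=np.arctan(np.mean([t[0] for t in fl]))
    print(np.degrees(a),fl,len(L),len(Rr),L[:,0].min(),Rr[:,0].min())
ex=np.array([np.cos(a),np.sin(a)]); ey=np.array([-ex[1],ex[0]])
q=(p-sc)@np.c_[ex,ey]; q=q[q[:,0]<-.02]
yo=(np.median(q[q[:,1]>.045,1])+np.median(q[q[:,1]<-.045,1]))/2
o=sc+yo*ey-.151*ex
print("lane origin",o,"yaw",np.degrees(a),"yo",yo)
print("near corners in lane",(near-o)@np.c_[ex,ey])
z=P[...,2]; b=np.zeros(d.shape,bool); b[210:265,315:372]=1
r=rect("top",b&(z>.05)&(z<.09),.068); c=np.array(r[0])/1000
print("box",r,"in lane",(c-o)@np.c_[ex,ey],"yaw rel",(r[2]-np.degrees(a)+45)%90-45)
t=np.array([.1984,.5391]); print("tcp in lane",(t-o)@np.c_[ex,ey])
# heights along a lane transect -> other objects
E
```

```text
stop n 136 ((737.8942260742188, -131.3909149169922), (11.944707870483398, 143.77716064453125), 14.823491096496582) near [[ 0.41680828 -0.1360695 ]
 [ 0.45811434 -0.29486472]] 0.16407959684149287
len near->stop (exp .311) 0.31197554986249326
15.002190353177335 [array([-0.01142215,  0.06751961]), array([-0.01064299, -0.06838628])] 144 148 -0.16979350847121488 -0.1695086411940775
15.049774753433974 [array([0.00037772, 0.06760972]), array([ 0.00128329, -0.06827419])] 145 147 -0.1705373955974017 -0.16876118898845627
15.050059182776533 [array([-0.00044813,  0.06761017]), array([ 0.00045806, -0.06827365])] 145 147 -0.17048211666886087 -0.16881817367103993
lane origin [ 0.59213574 -0.17083102] yaw 15.050059182776533 yo -0.00023921302796481303
near corners in lane [[-0.16028734  0.07909521]
 [-0.16163132 -0.08497888]]
box ((498.30633544921875, -203.3570098876953), (91.34149932861328, 102.46455383300781), 18.85248565673828) in lane [-0.09905679 -0.00704632] yaw rel 3.802426473961745
tcp in lane [-0.19588761  0.78781846]
```

The lane estimate agrees with the given sizes: the rails measure 136 mm apart between centres, as they should, the near edge comes out at x = -0.161, and the box measures 91 × 102 mm.
- **Lane:** origin at (0.592, -0.171), yaw 15.05°.
- **Box:** at lane (-0.099, -0.007), turned +3.8°.

**Plan:** set the jaws to about 60 mm across the lane, so that both fingers push the rear face as a two-point pusher, with the tips above rail height.

```bash
python3 -m inch '{"translation":[[0,0,0],[0,0,0],[0,0,0],[0,0,0],[0,0,0],[0,-0.03,0],[0,-0.05,0],[0,-0.05,0]],"rot":[[0,0,-7],[0,0,-7],[0,0,-7],[0,0,-7],[0,0,-7],[0,0,-0.3],[0,0,0],[0,0,0]]}' 92
python3 -m inch '{"translation":[[0,-0.05,0],[0,-0.05,0],[0,-0.05,0],[0,-0.05,0],[0,-0.05,0],[0,-0.05,0],[0,-0.05,0],[0,-0.05,0]],"rot":[[0,0,0],[0,0,0],[0,0,0],[0,0,0],[0,0,0],[0,0,0],[0,0,0],[0,0,0]]}'
cat >> h.py <<'E'
O=np.array([0.5921,-0.1708]); A=np.radians(15.05); B=np.array([[np.cos(A),-np.sin(A)],[np.sin(A),np.cos(A)]])
def tcp():
    s=env.sense(); l=(s["position"][:2]-O)@B
    print("t %.2f lane tcp"%s["time"],l.round(4),"tip z",round(s["position"][2]-env.tips_ahead,4),"rot",s["tcp_rot"].round(2),"F lane",(s["force"][:2]@B).round(2),s["force"][2].round(2),"gap",round(s["finger_gap"],3),"q",s["joint_positions"].round(1))
def box():
    im,d=viewer.get_image("top"); P=cloud("top",d); z=P[...,2]; L=(P[...,:2]-O)@B
    hsv=cv2.cvtColor(im,cv2.COLOR_RGB2HSV)
    m=(z>.055)&(z<.09)&(abs(L[...,1])<.075)&(L[...,0]>-.17)&(L[...,0]<.17)&(hsv[...,1]<70)&(hsv[...,2]>130)
    r=rect("top",m,.068); c=np.array(r[0])/1000
    print("box lane",((c-O)@B).round(4),"size",np.round(r[1],1),"yaw",round((r[2]-15.05+45)%90-45,2)); return im
E
python3 -c "from h import *; tcp()"
```

```text
time: 0.9
position: [0.2323, 0.4127, 0.202]
tcp_rot: [-179.9, -0.0, -164.8]
force: [1.2, -0.2, 1.4]
finger_gap: 0.638
time: 1.7
position: [0.3363, 0.026, 0.2028]
tcp_rot: [-180.0, 0.1, -164.9]
force: [1.0, 0.7, 0.4]
finger_gap: 0.638
t 1.70 lane tcp [-0.1959  0.2565] tip z 0.1778 rot [-1.8000e+02  6.0000e-02 -1.6491e+02] F lane [1.11 0.41] 0.39 gap 0.638 q [  -7.5   -5.6  110.6    0.    74.9 -112.6]
```

```bash
python3 -m inch '{"translation":[[0,-0.05,0],[0,-0.05,0],[0,-0.05,0],[0,-0.05,0],[0,-0.04,0],[0,-0.0185,0],[0,0,0],[0,0,0]],"rot":[[0,0,0],[0,0,0],[0,0,0],[0,0,0],[0,0,0],[0,0,0],[0,0,0],[0,0,0]]}'
python3 -m inch '{"translation":[[0,0,0.03],[0,0,0.04],[0,0,0.04],[0,0,0.02],[0,0,0],[0,0,0]],"rot":[[0,0,0],[0,0,0],[0,0,0],[0,0,0],[0,0,0],[0,0,0]]}'
python3 -c "from h import *; tcp()"
```

```text
time: 2.5
position: [0.403, -0.2202, 0.2022]
tcp_rot: [179.8, -0.0, -164.9]
force: [0.5, 0.6, 0.1]
finger_gap: 0.641
time: 3.1
position: [0.4038, -0.2203, 0.0734]
tcp_rot: [180.0, 0.0, -164.8]
force: [0.8, 0.3, -0.4]
finger_gap: 0.637
t 3.10 lane tcp [-0.1947  0.0011] tip z 0.0484 rot [ 1.7999e+02  2.0000e-02 -1.6481e+02] F lane [0.85 0.09] -0.37 gap 0.637 q [ -37.3   12.7  111.1    0.    56.2 -142.5]
```

```bash
python3 -m inch '{"translation":[[0,-0.007,0.012],[0,0,0],[-0.012,0,0],[-0.01,0,0],[-0.01,0,0],[-0.005,0,0],[-0.005,0,0],[0,0,0]],"rot":[[0,0,0],[0,0,0],[0,0,0],[0,0,0],[0,0,0],[0,0,0],[0,0,0],[0,0,0]]}'
python3 -c "from h import *; tcp(); im=box(); tcp(); cv2.imwrite('pics/c2.png',cv2.resize(viewer.get_image('side')[0][200:310,210:380,::-1],None,fx=4,fy=4))"
```

```text
time: 3.9
position: [0.446, -0.2169, 0.0606]
tcp_rot: [179.9, -0.1, -164.9]
force: [-1.7, 0.0, 1.7]
finger_gap: 0.642
t 3.90 lane tcp [-0.1531 -0.0066] tip z 0.0356 rot [ 1.7993e+02 -6.0000e-02 -1.6486e+02] F lane [-1.62  0.44] 1.68 gap 0.642 q [ -34.    16.4  107.9    0.    55.8 -139.1]
box lane [-0.091  -0.0076] size [ 79.4 101.8] yaw 1.23
t 3.95 lane tcp [-0.1531 -0.0067] tip z 0.0355 rot [ 1.7994e+02 -3.0000e-02 -1.6489e+02] F lane [-0.47  0.81] -0.98 gap 0.64 q [ -34.    16.4  107.9    0.    55.7 -139.1]
```

View pics/c2.png

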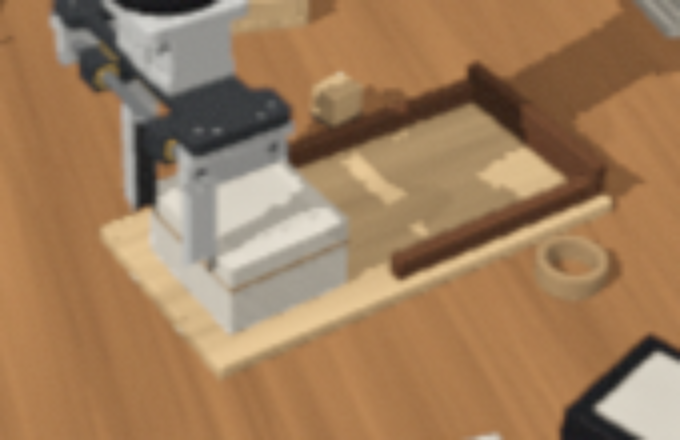

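Both fingers are on the rear face, and the box is squaring up. I push on with a slight +y drift to centre it.

```bash
python3 -m inch '{"translation":[[-0.004,0,0],[-0.005,0.001,0],[-0.006,0.001,0],[-0.006,0.0015,0],[-0.006,0.0015,0],[-0.006,0.001,0],[-0.004,0.001,0],[0,0,0]],"rot":[[0,0,0],[0,0,0],[0,0,0],[0,0,0],[0,0,0],[0,0,0],[0,0,0],[0,0,0]]}'
python3 -c "from h import *; tcp(); im=box(); tcp()"
```

```text
time: 4.8
position: [0.4811, -0.2008, 0.0608]
tcp_rot: [-180.0, 0.1, -164.9]
force: [-0.2, 0.1, 0.0]
finger_gap: 0.641
t 4.80 lane tcp [-0.115  -0.0002] tip z 0.0358 rot [-1.7999e+02  7.0000e-02 -1.6488e+02] F lane [-0.17  0.1 ] 0.04 gap 0.641 q [ -30.3   18.2  105.     0.    56.8 -135.5]
box lane [-0.0513 -0.0028] size [ 74.8 100.8] yaw 0.51
t 4.85 lane tcp [-0.1152 -0.0003] tip z 0.0358 rot [-1.7998e+02  7.0000e-02 -1.6489e+02] F lane [-0.36  0.49] 0.85 gap 0.641 q [ -30.4   18.2  105.     0.    56.7 -135.5]
```

```bash
python3 -m inch '{"translation":[[-0.004,0,0],[-0.006,0.0005,0],[-0.007,0.0005,0],[-0.007,0.0005,0],[-0.007,0.0005,0],[-0.007,0.0005,0],[-0.005,0,0],[0,0,0]],"rot":[[0,0,0],[0,0,0],[0,0,0],[0,0,0],[0,0,0],[0,0,0],[0,0,0],[0,0,0]]}'
python3 -c "from h import *; tcp(); im=box()"
python3 -m inch '{"translation":[[-0.005,0,0],[-0.008,0,0],[-0.008,0,0],[-0.008,0,0],[-0.008,0,0],[-0.008,0,0],[-0.005,0,0],[0,0,0]],"rot":[[0,0,0],[0,0,0],[0,0,0],[0,0,0],[0,0,0],[0,0,0],[0,0,0],[0,0,0]]}'
python3 -c "from h import *; tcp(); im=box()"
```

```text
time: 5.65
position: [0.5223, -0.1872, 0.0607]
tcp_rot: [-180.0, 0.1, -164.9]
force: [-0.1, 0.2, 0.3]
finger_gap: 0.639
t 5.65 lane tcp [-0.0717  0.0023] tip z 0.0357 rot [-1.800e+02  1.000e-01 -1.649e+02] F lane [-0.1   0.19] 0.33 gap 0.639 q [-2.700e+01  2.070e+01  1.009e+02  1.000e-01  5.830e+01 -1.321e+02]
box lane [-0.0065  0.0004] size [ 71.5 102.2] yaw -0.14
time: 6.5
position: [0.5708, -0.1742, 0.0607]
tcp_rot: [-180.0, 0.1, -164.9]
force: [0.2, -0.2, -1.0]
finger_gap: 0.642
t 6.50 lane tcp [-0.0215  0.0022] tip z 0.0357 rot [-1.7998e+02  1.1000e-01 -1.6490e+02] F lane [ 0.11 -0.23] -1.04 gap 0.642 q [-2.370e+01  2.380e+01  9.550e+01  1.000e-01  6.060e+01 -1.288e+02]
box lane [0.0465 0.0016] size [66.4 97.5] yaw 0.22
```

```bash
python3 -m inch '{"translation":[[-0.005,0,0],[-0.009,0,0],[-0.009,0,0],[-0.009,0,0],[-0.009,0,0],[-0.009,0,0],[-0.006,0,0],[0,0,0]],"rot":[[0,0,0],[0,0,0],[0,0,0],[0,0,0],[0,0,0],[0,0,0],[0,0,0],[0,0,0]]}'
python3 -c "from h import *; tcp(); im=box()"
python3 -m inch '{"translation":[[-0.002,0,0],[-0.002,0,0],[-0.002,0,0],[-0.001,0,0],[0,0,0]],"rot":[[0,0,0],[0,0,0],[0,0,0],[0,0,0],[0,0,0]]}'
python3 -c "from h import *; tcp(); im=box()"
```

```text
time: 7.35
position: [0.625, -0.1596, 0.0607]
tcp_rot: [-180.0, 0.1, -164.9]
force: [0.1, -0.8, 0.2]
finger_gap: 0.637
t 7.35 lane tcp [0.0347 0.0023] tip z 0.0357 rot [-1.7998e+02  1.2000e-01 -1.6489e+02] F lane [-0.14 -0.74] 0.18 gap 0.637 q [-2.050e+01  2.750e+01  8.900e+01  1.000e-01  6.340e+01 -1.257e+02]
box lane [0.1073 0.0186] size [58.2 61.3] yaw 2.7
time: 7.9
position: [0.63, -0.1582, 0.0608]
tcp_rot: [180.0, -0.0, -164.9]
force: [-2.2, -1.7, 1.0]
finger_gap: 0.639
t 7.90 lane tcp [0.0399 0.0024] tip z 0.0358 rot [ 179.99   -0.   -164.92] F lane [-2.6 -1.1] 0.95 gap 0.639 q [ -20.2   27.9   88.3    0.    63.9 -125.3]
box lane [0.1133 0.022 ] size [54.8 54.5] yaw -0.04
```

```bash
python3 -m inch '{"translation":[[-0.001,0,0],[-0.001,0,0],[0,0,0],[0,0,0]],"rot":[[0,0,0],[0,0,0],[0,0,0],[0,0,0]]}'
python3 -c "from h import *; tcp()"
python3 -m inch '{"translation":[[-0.001,0,0],[-0.001,0,0],[0,0,0],[0,0,0]],"rot":[[0,0,0],[0,0,0],[0,0,0],[0,0,0]]}'
python3 -c "from h import *; tcp();import cv2; cv2.imwrite('pics/c3.png',cv2.resize(viewer.get_image('side')[0][200:310,210:380,::-1],None,fx=4,fy=4))"
```

```text
time: 8.35
position: [0.6321, -0.1576, 0.0607]
tcp_rot: [180.0, 0.0, -164.9]
force: [-1.7, -1.1, 0.0]
finger_gap: 0.636
t 8.35 lane tcp [0.0421 0.0024] tip z 0.0357 rot [ 1.8000e+02  2.0000e-02 -1.6491e+02] F lane [-1.94 -0.58] 0.03 gap 0.636 q [ -20.1   28.    88.     0.    64.  -125.2]
time: 8.75
position: [0.6341, -0.1571, 0.0608]
tcp_rot: [180.0, 0.0, -164.9]
force: [-1.7, -0.4, -0.4]
finger_gap: 0.639
t 8.75 lane tcp [0.0441 0.0023] tip z 0.0358 rot [ 1.8000e+02  2.0000e-02 -1.6491e+02] F lane [-1.76  0.04] -0.42 gap 0.639 q [ -20.    28.1   87.8    0.    64.1 -125.1]
```

View pics/c3.png

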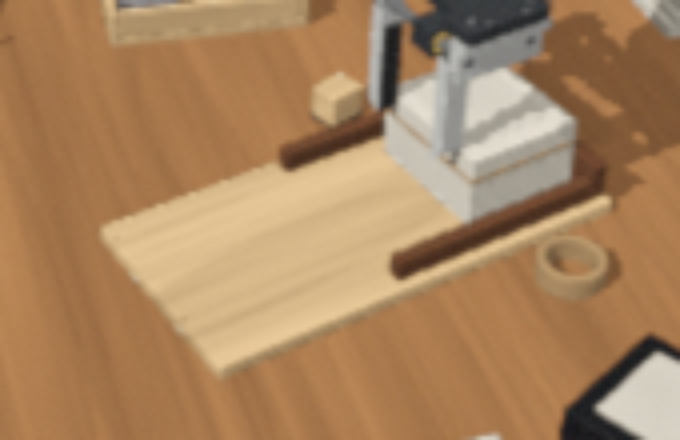

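The box is nearly home. The side view shows it square between the rails with no force rise yet, so I go on in 1 mm steps.

```bash
python3 -m inch '{"translation":[[-0.001,0,0],[-0.001,0,0],[0,0,0],[0,0,0]],"rot":[[0,0,0],[0,0,0],[0,0,0],[0,0,0]]}'
python3 -c "from h import *; tcp()"
python3 -m inch '{"translation":[[-0.001,0,0],[0,0,0],[0,0,0]],"rot":[[0,0,0],[0,0,0],[0,0,0]]}'
python3 -c "from h import *; tcp()"
```

```text
time: 9.2
position: [0.6342, -0.1569, 0.0607]
tcp_rot: [180.0, -0.2, -164.9]
force: [-6.3, -1.1, 3.3]
finger_gap: 0.64
t 9.20 lane tcp [0.0442 0.0025] tip z 0.0357 rot [ 179.97   -0.19 -164.9 ] F lane [-6.43  0.55] 3.29 gap 0.64 q [-1.99e+01  2.83e+01  8.76e+01 -1.00e-01  6.44e+01 -1.25e+02]
time: 9.5
position: [0.6342, -0.1569, 0.0608]
tcp_rot: [180.0, -0.3, -164.9]
force: [-6.1, -1.7, 4.1]
finger_gap: 0.638
t 9.50 lane tcp [0.0443 0.0025] tip z 0.0358 rot [ 179.96   -0.29 -164.9 ] F lane [-6.35 -0.02] 4.12 gap 0.638 q [-1.990e+01  2.830e+01  8.750e+01 -1.000e-01  6.450e+01 -1.249e+02]
```

The TCP has stopped advancing and the force has risen, so the box is on the stop. I back off straight, rise, and look.

```bash
python3 -m inch '{"translation":[[0.003,0,0],[0.005,0,0],[0.01,0,0],[0.02,0,0],[0.03,0,0],[0.03,0,-0.02],[0,0,-0.05],[0,0,-0.05]],"rot":[[0,0,0],[0,0,0],[0,0,0],[0,0,0],[0,0,0],[0,0,0],[0,0,0],[0,0,0]]}'
python3 -m inch '{"translation":[[0.04,0,0],[0.05,0,0],[0.05,0,0],[0.04,0,0],[0.03,0,0],[0,0,0],[0,0,0]],"rot":[[0,0,0],[0,0,0],[0,0,0],[0,0,0],[0,0,0],[0,0,0],[0,0,0]]}'
python3 - <<'E'
from h import *
tcp(); im=box()
cv2.imwrite('pics/c4.png',cv2.resize(im[140:290,200:440,::-1],None,fx=3,fy=3,interpolation=cv2.INTER_CUBIC))
E
```

```text
time: 10.3
position: [0.5401, -0.1815, 0.181]
tcp_rot: [179.9, -0.1, -165.0]
force: [2.6, -0.3, 0.4]
finger_gap: 0.636
time: 11.0
position: [0.3396, -0.2368, 0.1811]
tcp_rot: [-179.9, 0.1, -165.0]
force: [-0.3, 0.6, 0.4]
finger_gap: 0.641
t 11.00 lane tcp [-0.261   0.0018] tip z 0.1561 rot [-1.7992e+02  1.1000e-01 -1.6502e+02] F lane [-0.13  0.68] 0.35 gap 0.641 q [-4.460e+01  2.500e+00  1.061e+02  1.000e-01  7.120e+01 -1.496e+02]
box lane [0.0994 0.0002] size [ 91.4 101.8] yaw -0.01
```

View pics/c4.png

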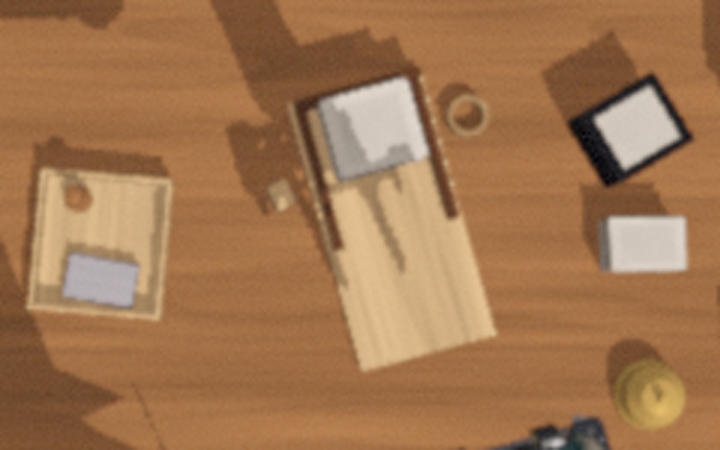

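The view shows the box at about (375,125) in the crop, square against the stop and centred between the rails. The tape roll, block stamp, tray, small box and bell are in place. The box measures lane x = 0.0994, y = 0.0002, yaw about 0°, so I hand in.

```bash
python3 -c "from plant import env; print(env.sign_off())"
```

```text
the job is handed in; nothing more can be done
None
```

I pushed the white card box down the lane with both fingers on its rear face until it met the end stop, then backed off and lifted clear. The job was handed in at about 11 s; sign-off gave no verdict.

- **Final box pose:** the last top view puts it at lane x = 0.0994 m and y = 0.0002 m, turned about 0°, with the full top face visible (91 × 102 mm). That is inside all the limits.
- **Contact with the stop:** the arm stopped advancing and the push force rose to about 6 N, so the box is home.
- **Rails:** the fingertips stayed about 6 mm above rail height and the box stayed near the centre line. I inferred this from tracking and did not measure rail contact.
- **Other objects:** in the last view the tray and its contents, block stamp, tape roll, small box and bell look unmoved. The pencil cup was outside that crop, and the only pass anywhere near it was made with the fingertips about 175 mm up.
- **Readings that disagreed:** near the stop the gripper hid part of the box, so two top-view readings were wrong (for example y = 0.022). I ignored them and used the force and the side view instead. The box position worked out from the arm differed from the camera by about 3 mm.

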